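# Slide the display shelf home into its notches

### The job

The shelf of the counter display stand has been pulled forward over the sweets trough for restocking. With your fingertips push its front edge, sliding it back along the two side rails with its goods still standing on it, until both of its cross bars drop into the rear locating notches and it sits fully home and level. Only push: do not lift the shelf, do not touch the goods on it, leave the other things on the counter where they are, and finish clear of everything.

Things in the scene. Friction and masses are not known exactly. Their poses are not given: they have to be found in the camera images.
- stand: White steel counter display stand, fixed, sizes in mm, 360 deep x 334 wide. Origin on the counter below its middle; x runs from its front (robot side) to its back, along the rails; y to its left. Side rails: 14 wide, centred at y = +-157, x = -175 to +185, tops 120 high, guide flanges outside them 12 higher. Below the rails: trough and stock, under 85 high. Wire back fence at x = 181, to z = 158.
- stand_home (a point): Point in the stand where the shelf's origin lies when the shelf is home: x = 55 mm, y = 0, 121 mm above the counter; axes as the stand's. Each rail has four notches, 16 wide and 9 deep, centred at x = -145, -25, +15, +135 in the stand. Home uses those at -25 and +135; the other two are the forward position, not wanted now.
- shelf: Loose sliding shelf, 0.4 to 0.7 kg plus 0.4 kg of goods: board 190 deep (x) x 280 wide (y) x 16 thick, axes as the stand's, origin at the centre of its underside. Two cross bars under it, 10 thick, 320 long, at x = +-80, centres 5 below the underside, ride on the rails, 4 play at each end. Sliding, the origin is 130 above the counter; home, 121. Starts 40 to 100 in front of home, level.
- shelf_front (a point): The place to push, along the shelf's +x: middle of the front face of the white ticket rail on the shelf's front edge (276 wide, from 14 below to 22 above the underside), 99 in front of the shelf's origin, 4 above the underside. Sliding takes about 1 to 4 N; once dropped it is blocked and the force climbs. Pushed fast it may ride over the notches. The front 95 of the board are free of goods.
- tea_carton: Upright carton 58 x 62 x 92 high, loose on the rear half of the shelf; origin at the centre of its underside. Which of the three goods stands left, middle or right varies.
- jar: Glass jar, 60 in diameter, 85 high, loose on the rear half of the shelf; origin at the centre of its underside.
- can: Can, 58 in diameter, 100 high, loose on the rear half of the shelf; origin at the centre of its underside.
- biscuit_carton: Bystander: carton 105 x 60 x 75 high on the counter well to the right of the stand; origin at the centre of its underside.
- water_bottle: Bystander: water bottle, 64 in diameter, 190 high, on the counter well to the left of the stand; origin at the centre of its underside.
- tape_roll: Bystander: roll of tape lying flat, 90 in diameter, 24 high, on the counter beyond the stand's left front corner; origin at the centre of its underside.
- stapler: Bystander: stapler 125 x 34 x 34 high, on the counter beyond the stand's right front corner; origin at the centre of its underside.
- pen_cup: Bystander: open plastic cup, 76 in diameter, 95 high, on the far left of the counter; origin at the centre of its underside.

How it is judged (in metres and radians):
On the way:
1. the fingers push the shelf (contact force between the fingers and shelf above 0.5 N), for 0.1 s.
At the end, for the whole second after the job is handed in: The shelf is home: its origin within 5 mm of x = +55 mm and 8 mm of y = 0 in the stand's frame, dropped to 117 to 123.5 mm above the counter, level within 0.025 rad, square to the stand within 0.04 rad, at rest, with the three goods upright on it (x of shelf in the frame of stand between 0.05 and 0.06 m and y of shelf in the frame of stand between -0.008 and 0.008 m and z of shelf in the frame of stand between 0.117 and 0.1235 m and angle between shelf's own z axis and vertical below 0.025 rad and angle between the x axis of shelf and the x axis of stand, either way round below 0.04 rad and linear speed of shelf below 0.01 m/s and angle between each of tea_carton, jar, can's own z axis and vertical below 0.1 rad and distance between each of tea_carton, jar, can and shelf below 0.15 m); the robot touches nothing.
It fails at once if the shelf is lifted off its rails or tipped up (z of shelf in the frame of stand above 0.139 m or angle between shelf's own z axis and vertical above 0.12 rad).
It fails at once if goods on the shelf are toppled, lifted or fall off (angle between any of tea_carton, jar, can's own z axis and vertical above 0.4 rad or height (world z) of any of tea_carton, jar, can above 0.165 m or height (world z) of any of tea_carton, jar, can below 0.12 m).
It fails at once if the robot touches the goods on the shelf (contact force between any of the arm, the fingers and tea_carton above 1 N or contact force between any of the arm, the fingers and jar above 1 N or contact force between any of the arm, the fingers and can above 1 N).
It fails at once if a bystander on the counter is moved (distance of any of biscuit_carton, water_bottle, tape_roll, stapler, pen_cup from where it was at the start of the episode above 0.02 m).
It also fails if it takes over 35 s, if anything falls off the work surface, if the arm or the gripper's body presses on something with over 40 N, if the wrist force passes 120 N, or if a joint passes its speed limit or range.

### The arm

A 6-joint arm with a two-finger parallel gripper is mounted at the origin on the work surface. World frame = base frame: x ahead of the robot, y to its left, z up, the work surface at z = 0. Lengths are in m, angles in degrees, forces in N, time in s.
With the tool pointing down it reaches from about 0.425 to 0.95 m from the base axis. Payload 14.7 kg.
Tool frame: the origin (TCP) lies midway between the tips of the shut fingers; the grasp point (between the pads) lies 19 mm behind it; z points along the fingers, y is the line along which they close (so a half turn about z gives the same grasp; the last joint's range is limited). The gripper opens to 85 mm and grips with 20 to 120 N. Pads are 22 mm wide; open, the fingers measure 114 mm over their backs; the gripper's body (76 mm by 85 mm) begins 54 mm behind the grasp point. The pads swing forward as they close: fully open they stand 13 mm farther back than shut.
Start: joints at [-75.722, 27.513, 91.461, -0, 61.026, -2.67], TCP at [0.189, -0.622, 0.199] pointing down, gripper open.
Joint ranges: [-157.49, 157.49], [-46.99, 117.5], [13.45, 153.17], [-89.5, 269.5], [5.16, 153.95], [-167.48, 167.48]. Speed limits (degrees/s): [108.29, 108.29, 136.94, 172.46, 172.46, 172.46].

### API

Orientations are given as a 3x3 rotation matrix whose columns are the frame's x, y, z axes.
In Python, from cell import arm gives the robot as it stands. The module is installed in compiled form; this text tells all that it offers.
- The arm moves only by the tool step_arm, never from a script. Its arguments are lists of equal length, an entry for each row: "xyz": the shift along the tool's x, y, z in mm, a list of three; "delta_rot": the turn, a rotation vector about the tool's x, y, z in degrees, a list of three; "claw": the finger opening in mm, from 0 to 85.4. A call has 1 to 12 rows; each row shifts and turns the commanded pose from where the row before left it, along the tool's axes as they then stand; what a row does not reach is not made up. A row lasts 1/10 s, in which the tool goes at most 50 mm and 8.59 degrees, less where a joint would pass 70% of its speed; a pose out of reach is approached as far as the arm can. A call is refused whole if a number of a shift passes 50 or a number of a turn 8.59, either way. A call with a gripper value outside its range is refused whole. The fingers move at their own pace and stop on an object; "newtons" is the grip in N (left out, the last holds). Time passes only in rows, so rows that do not move let the fingers close. It gives the time, the measured TCP pose, the force, the opening and the grip force at its end, in the units of the state.
- arm.get_obs(): the state, without advancing time (a new reading comes with each control period).
- arm.snapshot(name): name is "scene" or "side" or "wrist"; returns (picture, depth): 420x560x3 uint8, blue, green, red; 420x560 float32, m along the optical axis (not along the pixel's ray), 0 where there is no reading.
- arm.calibration(name): a dict with "fx", "fy", "cx", "cy" (pixels), "k1" (the pictures are not rectified: a ray, as slopes to the right and down, at radius r is drawn at 1 + k1 r^2 times it, then the intrinsics apply), "extrinsics" (4x4, takes a point from camera to world coordinates). Camera axes: x right, y down, z forward; pixel columns grow to the right and rows downward; lengths in m; the calibration is good to about 2 mm. A picture is of the moment at which its call begins: read the wrist's pose just before it. calibration takes no time and is no camera call; for the wrist camera it gives the pose at the moment of the call.
- arm.sign_off(): hands the job in; it is judged then, once.
The state is a dict: "t": time; "joint_positions": joint angles; "dq": joint speeds; "effort": joint torques, N m; "eef_pos": TCP position; "tcp_rot": TCP orientation; "force": force on the tool from outside, world axes, zero at the start; "ft_torque": the same for the moment, N m; "finger_gap": finger opening in m; "grasp_force": force on a finger pad.
Only numpy, scipy, OpenCV 4.12 (cv2) and the standard library are available. Lean on these libraries where they do the work, as an engineer would, in place of code of your own. Each camera call takes 0.05 s, during which the arm holds its last target. There are 200 camera calls.

## Working session

There is one attempt and no reset: what is moved stays moved. The work goes in short steps, Python scripts to look and compute and a tool call to move; the robot and the scene stay as the last step left them, time stands still between calls to the robot, and variables do not carry over. Pictures are saved under pics/ and viewed, at most 10 in all, crops included, and the job is handed in when it is done.

Besides the shell and the picture viewer there is one more tool, called after ">>>" by a JSON object that holds its "method" and its "body". step_arm: Moves the arm, as the interface text tells. Its arguments: {"type":"object","properties":{"xyz":{"type":"array"},"delta_rot":{"type":"array"},"claw":{"type":"array"},"newtons":{"type":"number"}},"required":["xyz","delta_rot","claw"]}

```bash
mkdir -p pics; cat > h.py <<'E'
import numpy as np, cv2
from cell import arm
def pts(name):
    im,d=arm.snapshot(name); c=arm.calibration(name)
    return im,d,c
def rays(c,uv):
    K=np.array([[c['fx'],0,c['cx']],[0,c['fy'],c['cy']],[0,0,1.]])
    return cv2.undistortPoints(np.float64(uv).reshape(-1,1,2),K,np.array([c['k1'],0,0,0.]))[:,0]
def world(c,uv,z):
    n=rays(c,uv); z=np.asarray(z).reshape(-1,1)
    P=np.c_[n,np.ones(len(n))]*z; T=np.array(c['extrinsics'])
    return P@T[:3,:3].T+T[:3,3]
def cloud(d,c):
    v,u=np.mgrid[0:420,0:560]
    return world(c,np.stack([u,v],-1).reshape(-1,2),d.reshape(-1)).reshape(420,560,3)
def onplane(c,uv,z):
    n=rays(c,uv);T=np.array(c['extrinsics']);D=np.c_[n,np.ones(len(n))]@T[:3,:3].T
    return T[:3,3]+D*((z-T[2,3])/D[:,2])[:,None]
E
python3 - <<'E'
from h import *
o=arm.get_obs();print(o)
for n in("scene","side"):
    im,d,c=pts(n);cv2.imwrite(f'pics/{n}0.png',im);np.savez(f'{n}0.npz',im=im,d=d);print(n,np.round(c['extrinsics'],3).tolist(),c['k1'])
E
```

```text
{'t': 0.0, 'joint_positions': array([-7.57211410e+01,  2.75484506e+01,  9.14941717e+01,  6.97266092e-04,
        6.10253942e+01, -2.67013682e+00]), 'dq': array([ 0.12921771,  0.01379827,  0.00542754, -0.04426606, -0.04645998,
        0.0288455 ]), 'effort': array([-3.98469521e-03, -9.50659347e+01, -4.30182159e+01, -8.01962760e-04,
        1.25790975e-02,  2.83647699e-05]), 'eef_pos': array([ 0.18939998, -0.62132502,  0.19828557]), 'tcp_rot': array([[ 9.56566374e-01,  2.91514482e-01, -2.82473426e-04],
       [ 2.91514611e-01, -9.56565681e-01,  1.15306368e-03],
       [ 6.59303761e-05, -1.18532707e-03, -9.99999295e-01]]), 'force': array([-0.0169858 ,  0.77719943, -0.05761039]), 'ft_torque': array([0.03272182, 0.03458193, 0.0559176 ]), 'grasp_force': 0.0, 'finger_gap': 0.08509521564551814}
scene [[0.464, 0.675, -0.574, 1.256], [0.886, -0.34, 0.317, -0.392], [0.019, -0.655, -0.755, 1.052], [0.0, 0.0, 0.0, 1.0]] -0.00798118481644735
side [[-0.776, -0.417, 0.472, -0.145], [-0.63, 0.491, -0.602, 0.916], [0.019, -0.765, -0.644, 1.118], [0.0, 0.0, 0.0, 1.0]] -0.0855211276698043
```

View pics/scene0.png

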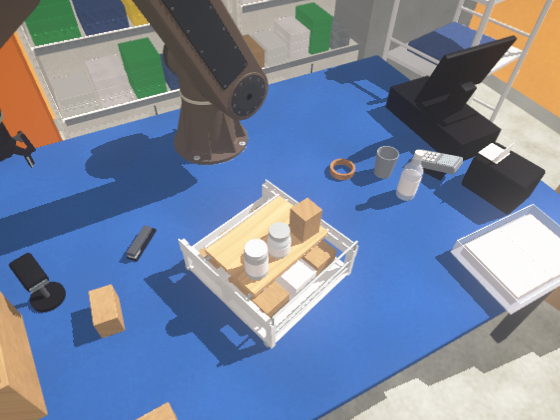

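View pics/side0.png

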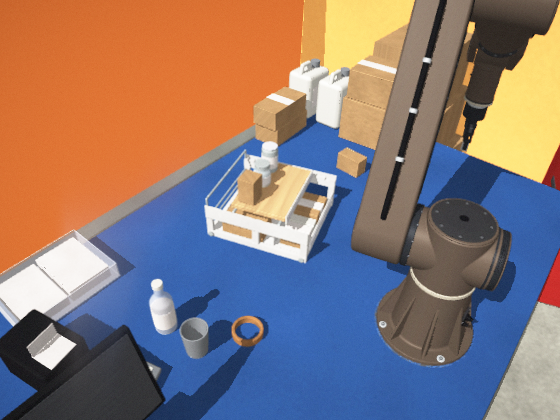

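The scene view shows the stand with corners at about (265,185), (185,242), (272,335) and (355,245). The wooden shelf lies across it, with two cylinders and a carton standing on it. The side view shows the white ticket rail at about (295,192) facing the robot. Next I'll measure the board and flanges from depth.

```bash
python3 - <<'E'
from h import *
for n in("scene","side"):
    f=np.load(n+'0.npz');im,d=f['im'],f['d'];c=arm.calibration(n);P=cloud(d,c)
    hsv=cv2.cvtColor(im,cv2.COLOR_BGR2HSV)
    ok=(d>0)&(P[...,0]>.35)&(P[...,0]<1.)&(P[...,1]>-.45)&(P[...,1]<.25)
    wood=ok&(hsv[...,1]>60)&(hsv[...,0]<30)&(abs(P[...,2]-.146)<.006)
    white=ok&(hsv[...,1]<60)&(hsv[...,2]>120)
    W=P[wood];r=cv2.minAreaRect(W[:,:2].astype(np.float32)*1000);print(n,'board',len(W),W[:,2].mean().round(4),r,cv2.boxPoints(r).round().tolist())
    for lo,hi in((.100,.137),(.14,.157)):
        Q=P[white&(P[...,2]>lo)&(P[...,2]<hi)];r=cv2.minAreaRect(Q[:,:2].astype(np.float32)*1000);print(lo,len(Q),r,cv2.boxPoints(r).round().tolist())
    m=np.where(wood,255,0).astype(np.uint8)
    x0,y0,w,h=(170,170,200,180) if n=="scene" else (195,130,150,135)
    cv2.imwrite(f'pics/{n}crop.png',cv2.resize(im[y0:y0+h,x0:x0+w],None,fx=4 if n=="side" else 3.3,fy=4 if n=="side" else 3.3,interpolation=cv2.INTER_CUBIC))
E
```

```text
scene board 3679 0.1461 ((705.8159790039062, -217.5528564453125), (230.1665802001953, 614.6209106445312), 26.413902282714844) [[466.0, 6.0], [739.0, -544.0], [946.0, -442.0], [672.0, 109.0]]
0.1 1896 ((676.948486328125, -205.94796752929688), (362.0623779296875, 612.0353393554688), 17.88199806213379) [[411.0, 30.0], [599.0, -553.0], [943.0, -442.0], [755.0, 141.0]]
0.14 469 ((718.8651123046875, -200.12640380859375), (281.9587097167969, 602.8890991210938), 18.474422454833984) [[490.0, 41.0], [681.0, -531.0], [948.0, -441.0], [757.0, 130.0]]
side board 1889 0.146 ((726.2788696289062, -219.21185302734375), (238.47193908691406, 665.5845336914062), 31.457698822021484) [[451.0, 2.0], [798.0, -565.0], [1002.0, -441.0], [654.0, 127.0]]
0.1 1325 ((634.2823486328125, -74.35650634765625), (358.7358093261719, 346.595458984375), 17.71755599975586) [[411.0, 36.0], [516.0, -294.0], [858.0, -185.0], [752.0, 145.0]]
0.14 252 ((672.9358520507812, -60.67839050292969), (279.1031799316406, 316.774169921875), 17.93366813659668) [[491.0, 47.0], [589.0, -254.0], [854.0, -168.0], [757.0, 133.0]]
```

View pics/sidecrop.png

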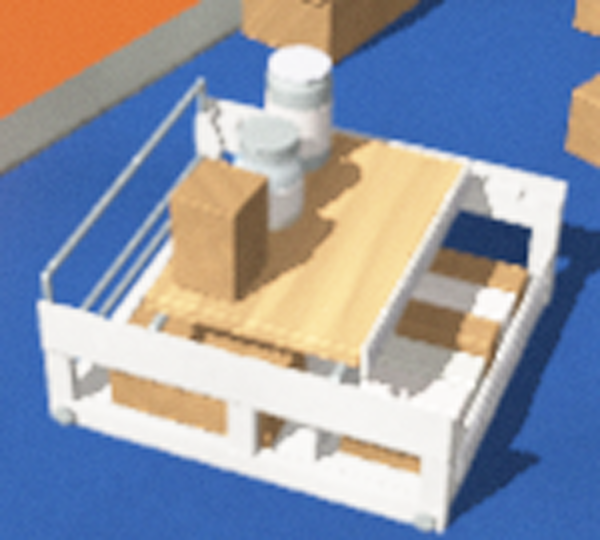

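View pics/scenecrop.png

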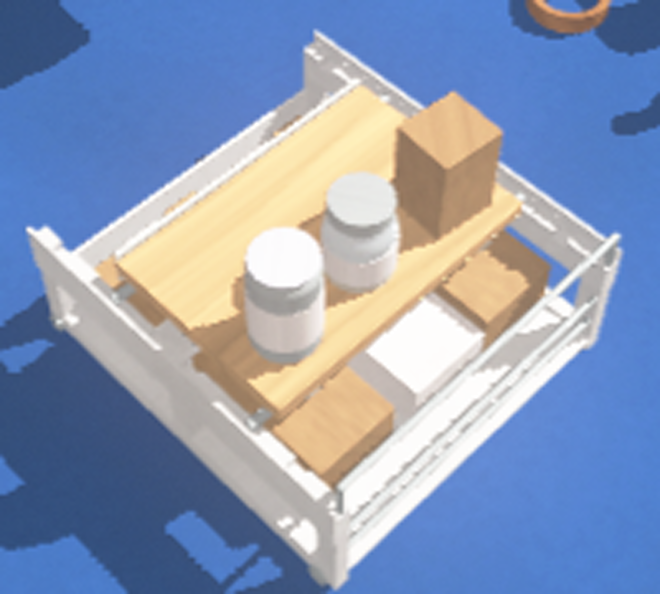

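The crops show the shelf square in the stand, with the ticket rail running from (465,165) to (365,375) in the side crop. Its front half is free of goods. I'll refine this in the stand frame.

```bash
cat > m.py <<'E'
from h import *
import sys
def measure(fs):
    A=[];Wd=[]
    for n,im,d in fs:
        c=arm.calibration(n);P=cloud(d,c);hsv=cv2.cvtColor(im,cv2.COLOR_BGR2HSV)
        ok=(d>0)&(np.linalg.norm(P[...,:2]-[.634,-.078],axis=-1)<.262)
        wh=ok&(hsv[...,1]<60)&(hsv[...,2]>110); wd=ok&(hsv[...,1]>60)&(hsv[...,0]<30)
        A.append(P[wh]);Wd.append(P[wd])
    return A,Wd
if __name__=="__main__":
    fs=[(n,np.load(n+'0.npz')['im'],np.load(n+'0.npz')['d']) for n in("scene","side")]
    A,Wd=measure(fs)
    for q,w in zip(A,Wd):
        s=q[(q[:,2]>.09)&(q[:,2]<.136)]
        r=cv2.minAreaRect(s[:,:2].astype(np.float32)*1000);print(r,cv2.boxPoints(r).round().tolist())
        a=np.radians(17.8);R=np.array([[np.cos(a),-np.sin(a)],[np.sin(a),np.cos(a)]])
        C=np.array(r[0])/1000
        S=(s[:,:2]-C)@R; print('extent pct',np.percentile(S,[.3,1,5,95,99,99.7],axis=0).T.round(4).tolist())
        # flange slope
        for sg in(1,-1):
            f=S[(sg*S[:,1]>.14)]; print('flange slope deg',np.degrees(np.polyfit(f[:,0],f[:,1],1)[0]).round(2),np.median(f[:,1]).round(4),len(f))
        t=q[(q[:,2]>.146)&(q[:,2]<.156)];T=(t[:,:2]-C)@R;T=np.c_[T,t[:,2]]
        T=T[(T[:,0]<0)&(T[:,0]>-.17)&(abs(T[:,1])<.145)]
        print('ticket',len(T),np.percentile(T,[1,5,50,95,99],axis=0).T.round(4).tolist(),np.degrees(np.polyfit(T[:,1],T[:,0],1)[0]))
        b=w[abs(w[:,2]-.146)<.004];B=(b[:,:2]-C)@R;B=B[abs(B[:,1])<.155]
        print('board',np.percentile(B,[.5,1,50,99,99.5],axis=0).T.round(4).tolist())
E
python3 m.py
```

```text
((634.9844360351562, -75.47422790527344), (360.9370422363281, 337.13153076171875), 17.62449836730957) [[412.0, 31.0], [514.0, -291.0], [858.0, -181.0], [756.0, 140.0]]
extent pct [[-0.1789, -0.1766, -0.1629, 0.1738, 0.1795, 0.18], [-0.1683, -0.168, -0.1674, 0.1651, 0.167, 0.1682]]
flange slope deg -0.5 0.1587 797
flange slope deg -0.07 -0.166 1341
ticket 222 [[-0.0989, -0.0981, -0.0946, -0.0915, -0.0055], [-0.1373, -0.1289, -0.0113, 0.1108, 0.1311], [0.1462, 0.1466, 0.1505, 0.1545, 0.1552]] 0.5261781941164528
board [[-0.0923, -0.0914, -0.0286, 0.096, 0.0964], [-0.1418, -0.1415, -0.0323, 0.1329, 0.135]]
((633.9990234375, -74.44705200195312), (359.33056640625, 346.595458984375), 17.71755599975586) [[410.0, 36.0], [516.0, -294.0], [858.0, -185.0], [752.0, 145.0]]
extent pct [[-0.1788, -0.1781, -0.1682, 0.1637, 0.1753, 0.1779], [-0.1704, -0.1691, -0.1636, 0.1697, 0.1713, 0.1722]]
flange slope deg -0.27 0.1662 1096
flange slope deg -0.13 -0.1546 423
ticket 102 [[-0.098, -0.0977, -0.0948, -0.0748, -0.0263], [-0.1388, -0.1365, 0.0063, 0.1241, 0.1309], [0.1462, 0.1464, 0.1503, 0.1541, 0.1544]] -3.074607029774075
board [[-0.0894, -0.0888, -0.0291, 0.0862, 0.0908], [-0.1362, -0.1345, 0.0267, 0.1396, 0.1404]]
```

>>> {"method": "step_arm", "body": {"xyz": [[17, -16, 0], [17, -16, 0], [17, -16, 0], [17, -16, 0], [17, -16, 0], [17, -16, 0], [17, -16, 0], [17, -16, 0], [17, -16, 0], [17, -16, 0], [17, -16, 0], [17, -16, 0]], "delta_rot": [[0, 0, -0.7], [0, 0, 0], [0, 0, 0], [0, 0, 0], [0, 0, 0], [0, 0, 0], [0, 0, 0], [0, 0, 0], [0, 0, 0], [0, 0, 0], [0, 0, 0], [0, 0, 0]], "claw": [85, 85, 85, 85, 85, 85, 85, 85, 85, 85, 85, 85]}}

```text
t: 1.3
eef_pos: [0.3262, -0.3761, 0.1987]
tcp_rot: [[0.953, 0.303, -0.0], [0.303, -0.953, 0.0], [-0.0, -0.0, -1.0]]
force: [1.2, -0.4, -0.1]
finger_gap: 0.0846
grasp_force: 0.0
```

>>> {"method": "step_arm", "body": {"xyz": [[16, -16, 0], [16, -16, 0], [16, -16, 0], [16, -16, 0], [16, -16, 0], [16, -16, 0], [16, -16, 0], [16, -16, 0], [16, -16, 0], [16, -16, 0], [16, -16, 0], [0, 0, 0]], "delta_rot": [[0, 0, 0], [0, 0, 0], [0, 0, 0], [0, 0, 0], [0, 0, 0], [0, 0, 0], [0, 0, 0], [0, 0, 0], [0, 0, 0], [0, 0, 0], [0, 0, 0], [0, 0, 0]], "claw": [85, 85, 85, 85, 85, 85, 85, 85, 85, 85, 85, 85]}}

```text
t: 2.5
eef_pos: [0.441, -0.1541, 0.1988]
tcp_rot: [[0.952, 0.305, -0.0], [0.305, -0.952, 0.001], [0.0, -0.001, -1.0]]
force: [-0.2, 0.1, 0.8]
finger_gap: 0.0851
grasp_force: 0.0
```

```bash
cat > s.py <<'E'
from h import *
a=np.radians(17.65);x=np.array([np.cos(a),np.sin(a),0]);y=np.array([-np.sin(a),np.cos(a),0]);z=np.array([0,0,1.]);S=np.c_[x,y,z]
o=arm.get_obs();p=S.T@(o['eef_pos']-[.6345,-.075,0])
R=o['tcp_rot'];print('t',o['t'],'stand tcp',p.round(4),'R in stand',(S.T@R).round(3).tolist(),'F',(S.T@o['force']).round(2),'q',o['joint_positions'].round(0))
E
python3 s.py
```

```text
t 2.5 stand tcp [-0.2084 -0.0167  0.1988] R in stand [[1.0, 0.002, 0.0], [0.002, -1.0, 0.001], [0.0, -0.001, -1.0]] F [-0.13  0.15  0.79] q [-23.  13. 115.   0.  53.  49.]
```

>>> {"method": "step_arm", "body": {"xyz": [[15, -5, 0], [15, -4, 0], [15, -4, 0], [13, -4, 0], [0, 0, 20], [0, 0, 20], [0, 0, 20], [0, 0, 17], [0, 0, 10], [0, 0, 0], [0, 0, 0], [0, 0, 0]], "delta_rot": [[0, 0, 0], [0, 0, 0], [0, 0, 0], [0, 0, 0], [0, 0, 0], [0, 0, 0], [0, 0, 0], [0, 0, 0], [0, 0, 0], [0, 4, 0], [0, 4, 0], [0, 0, 0]], "claw": [85, 85, 85, 85, 85, 85, 85, 85, 85, 85, 85, 85]}}

```text
t: 3.7
eef_pos: [0.4891, -0.1221, 0.1117]
tcp_rot: [[0.944, 0.302, 0.133], [0.299, -0.953, 0.043], [0.14, -0.001, -0.99]]
force: [-1.5, -0.6, -0.1]
finger_gap: 0.0854
grasp_force: 0.0
```

```bash
python3 s.py; python3 -c "
from h import *
im,d,c=pts('side');cv2.imwrite('pics/side1.png',cv2.resize(im[100:270,170:370],None,fx=3.5,fy=3.5))"
```

```text
t 3.7 stand tcp [-0.1528 -0.0008  0.1117] R in stand [[0.99, -0.001, 0.14], [-0.001, -1.0, 0.001], [0.14, -0.001, -0.99]] F [-1.59 -0.16 -0.13] q [-22.  20. 121.   9.  33.  43.]
```

View pics/side1.png

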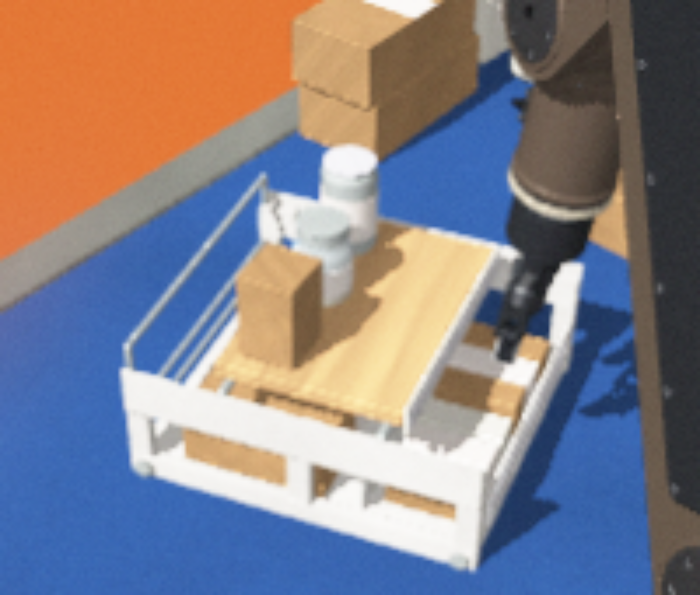

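The gripper's near fingertip shows at about (505,350), between the ticket rail and the front panel. I'll check the fingertip positions by depth.

```bash
cat > f.py <<'E'
from h import *
a=np.radians(17.65);S=np.array([[np.cos(a),-np.sin(a),0],[np.sin(a),np.cos(a),0],[0,0,1]])
for n in('side','scene'):
    im,d,c=pts(n);P=(cloud(d,c)-[.6345,-.075,0])@S
    m=(d>0)&(im.max(-1)<75)&(abs(P[...,0]+.15)<.08)&(abs(P[...,1])<.12)&(P[...,2]>.1)&(P[...,2]<.17)
    Q=P[m];print(n,len(Q),np.percentile(Q,[0,5,50,95,100],axis=0).round(3).T.tolist()) if len(Q) else 0
    for lo in np.arange(-.08,.08,.02):
        q=Q[(Q[:,1]>=lo)&(Q[:,1]<lo+.02)]
        if len(q):print(lo.round(2),len(q),'zmin',q[:,2].min().round(3),'xmin/max',q[:,0].min().round(3),q[:,0].max().round(3))
E
python3 f.py
```

```text
side 3 [[-0.167, -0.166, -0.163, -0.156, -0.155], [-0.047, -0.037, 0.051, 0.056, 0.056], [0.162, 0.163, 0.167, 0.17, 0.17]]
-0.06 1 zmin 0.162 xmin/max -0.167 -0.167
0.04 2 zmin 0.167 xmin/max -0.163 -0.155
scene 6 [[-0.163, -0.163, -0.156, -0.149, -0.147], [0.038, 0.038, 0.039, 0.04, 0.04], [0.163, 0.163, 0.166, 0.168, 0.168]]
0.02 5 zmin 0.163 xmin/max -0.163 -0.147
0.04 1 zmin 0.166 xmin/max -0.163 -0.163
```

```bash
sed -i 's/(im.max(-1)<75)/(im.max(-1)<256)/; s/P\[...,2\]>.1)/P[...,2]>.092)/; s/abs(P\[...,0\]+.15)<.08/abs(P[...,0]+.15)<.022/' f.py; python3 f.py
```

```text
side 18 [[-0.167, -0.166, -0.161, -0.148, -0.147], [-0.052, -0.05, 0.047, 0.053, 0.053], [0.156, 0.156, 0.164, 0.169, 0.17]]
-0.06 4 zmin 0.16 xmin/max -0.166 -0.156
0.04 14 zmin 0.156 xmin/max -0.167 -0.147
scene 29 [[-0.168, -0.164, -0.152, -0.146, -0.145], [-0.059, -0.057, 0.039, 0.045, 0.05], [0.158, 0.158, 0.165, 0.168, 0.169]]
-0.06 11 zmin 0.161 xmin/max -0.164 -0.145
0.02 11 zmin 0.158 xmin/max -0.164 -0.148
0.04 7 zmin 0.158 xmin/max -0.168 -0.146
```

```bash
cat > g.py <<'E'
from h import *
a=np.radians(17.65);S=np.array([[np.cos(a),-np.sin(a),0],[np.sin(a),np.cos(a),0],[0,0,1]])
n='side';im,d,c=pts(n);T=np.array(c['extrinsics']);K=np.array([[c['fx'],0,c['cx']],[0,c['fy'],c['cy']],[0,0,1.]])
Q=np.array([[-.154,.05,.124],[-.154,.05,.156],[-.154,-.05,.124],[-.154,-.05,.156]])@S.T+[.6345,-.075,0]
Ti=np.linalg.inv(T);uv=cv2.projectPoints(Q,cv2.Rodrigues(Ti[:3,:3])[0],Ti[:3,3],K,np.array([c['k1'],0,0,0.]))[0][:,0]
print(uv.round(1).tolist())
P=(cloud(d,c)-[.6345,-.075,0])@S
print(im[186:212,306:322].max(-1)); print((P[...,2][186:212,306:322]*1000).astype(int))
w,dw,_=pts('wrist');cv2.imwrite('pics/w1.png',w)
E
python3 g.py
```

```text
[[310.9, 210.8], [311.6, 203.4], [319.7, 193.5], [320.5, 186.1]]
[[145 119 102 100 103  99  90  69  56  64  88 108  90  60  53  44]
 [135 109  97  99 100 101  84  62  57  50  56  79  72  55  46  41]
 [121 102 100 101  98  97  75  61  57  57  54  53  53  54  49  41]
 [111  98  98 101  99  94  70  59  57  58  55  56  54  53  45  46]
 [105  99  99  98 100  90  70  53  59  62  59  54  54  50  45  68]
 [ 92  95 101 100  97  81  57  49  42  46  50  54  56  45  57  87]
 [ 99 103  88  90  91  72  49  39  40  38  32  47  50  49  71  97]
 [126 130 120 107  73  65  54  58  53  51  40  49  53  52  81  98]
 [127 125 127 125  87  56  63  77  78  63  56  61  51  63  87  97]
 [123 126 125 124 106  74  70  69  75  79  65  58  50 124 142 102]
 [126 125 124 122 120 155 125  51  52  66  62  47  66 179 209 190]
 [128 125 124 124 133 174 141  41  36  46  52  70 146 207 224 219]
 [131 127 132 130 158 156 103  47  45  35  67 103 187 218 221 221]
 [157 151 151 141 172 148  72  56  53  56  99 165 210 222 217 219]
 [172 169 165 166 175 137  60  49  54  59 111 184 220 219 220 223]
 [170 174 171 178 178 126  51 
[... 2218 characters left out ...]
6   53
    51   54]
 [  55   58   60   59   52   55   56   55   56   57   57   56   51   51
    55   55]
 [  53   58   54   54   59   57   56   54   55   53   56   56   58   58
    55   53]
 [  57   49   51   51   58   55 1118   59   55   53   54   54   55   57
    60   58]
 [  57   58   59   61   57   51   54   51   59   55   50   54   57   56
    53   55]
 [  61   57   57   60   58   61   63   61   55   51   57   52   54   56
    57   51]
 [  63   59   63   58   60   57   61   60   55   58   58   61   48   50
    51   44]
 [  63   59   61   60   58   63 1118   61 1118   64   63   62   60   54
    47   37]
 [  60   61   60   65   59   59   60   57   57   58   61   61   57   59
    43   30]]
```

View pics/w1.png

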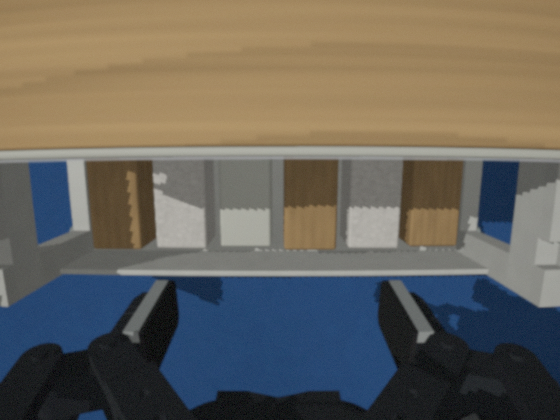

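The wrist view shows the ticket rail at row 152 and the open finger pads at about (155,300) and (405,305). Depth puts the open tips near z = 0.157, above the rail top, so I need to go about 28 mm lower before pushing.

>>> {"method": "step_arm", "body": {"xyz": [[-2, 0, 14], [-2, 0, 14], [0, 0, 0], [0, 0, 0]], "delta_rot": [[0, 0, 0], [0, 0, 0], [0, 0, 0], [0, 0, 0]], "claw": [85, 85, 85, 85]}}

```text
t: 4.45
eef_pos: [0.4904, -0.1221, 0.0836]
tcp_rot: [[0.944, 0.303, 0.132], [0.3, -0.953, 0.042], [0.139, -0.0, -0.99]]
force: [-0.5, -0.3, 0.3]
finger_gap: 0.0847
grasp_force: 0.0
```

```bash
python3 s.py; python3 f.py
```

```text
t 4.45 stand tcp [-0.1516 -0.0012  0.0836] R in stand [[0.99, 0.0, 0.139], [0.0, -1.0, 0.0], [0.139, -0.0, -0.99]] F [-0.57 -0.12  0.33] q [-21.  23. 122.  10.  29.  42.]
side 47 [[-0.17, -0.168, -0.16, -0.148, -0.146], [-0.052, -0.048, 0.051, 0.056, 0.059], [0.127, 0.132, 0.143, 0.161, 0.164]]
-0.06 5 zmin 0.132 xmin/max -0.168 -0.158
0.04 42 zmin 0.127 xmin/max -0.17 -0.146
scene 132 [[-0.172, -0.168, -0.154, -0.148, -0.145], [-0.061, -0.059, 0.038, 0.048, 0.054], [0.13, 0.135, 0.152, 0.168, 0.17]]
-0.08 3 zmin 0.156 xmin/max -0.163 -0.154
-0.06 57 zmin 0.135 xmin/max -0.169 -0.145
0.02 39 zmin 0.13 xmin/max -0.172 -0.146
0.04 33 zmin 0.135 xmin/max -0.169 -0.148
```

>>> {"method": "step_arm", "body": {"xyz": [[5, 0, 1], [5, 0, 1], [5, 0, 1], [5, 0, 1], [5, 0, 1], [5, 0, 1], [5, 0, 0.7], [2, 0, 0.3], [2, 0, 0.3], [2, 0, 0.3], [0, 0, 0]], "delta_rot": [[0, 0, 0], [0, 0, 0], [0, 0, 0], [0, 0, 0], [0, 0, 0], [0, 0, 0], [0, 0, 0], [0, 0, 0], [0, 0, 0], [0, 0, 0], [0, 0, 0]], "claw": [85, 85, 85, 85, 85, 85, 85, 85, 85, 85, 85]}}

```text
t: 5.65
eef_pos: [0.5302, -0.1096, 0.0818]
tcp_rot: [[0.944, 0.303, 0.133], [0.3, -0.953, 0.042], [0.139, 0.0, -0.99]]
force: [-0.3, -0.4, -0.1]
finger_gap: 0.085
grasp_force: 0.0
```

>>> {"method": "step_arm", "body": {"xyz": [[2, 0, 0.3], [2, 0, 0.3], [2, 0, 0.3], [2, 0, 0.3], [2, 0, 0.3], [2, 0, 0.3], [2, 0, 0.3], [2, 0, 0.3]], "delta_rot": [[0, 0, 0], [0, 0, 0], [0, 0, 0], [0, 0, 0], [0, 0, 0], [0, 0, 0], [0, 0, 0], [0, 0, 0]], "claw": [85, 85, 85, 85, 85, 85, 85, 85]}}

```text
t: 6.45
eef_pos: [0.5455, -0.1046, 0.0816]
tcp_rot: [[0.944, 0.303, 0.132], [0.3, -0.953, 0.042], [0.139, -0.0, -0.99]]
force: [-3.0, -1.8, 1.4]
finger_gap: 0.0852
grasp_force: 1.7
```

```bash
python3 s.py
```

```text
t 6.45 stand tcp [-0.0938 -0.0013  0.0816] R in stand [[0.99, -0.0, 0.139], [-0.0, -1.0, 0.0], [0.139, -0.0, -0.99]] F [-3.43 -0.84  1.36] q [-17.  26. 117.   9.  31.  48.]
```

Contact made, and it's pushing at 3.4 N. I'll measure the board's position in the stand frame now.

```bash
cat > b.py <<'E'
from h import *
a=np.radians(17.65);S=np.array([[np.cos(a),-np.sin(a),0],[np.sin(a),np.cos(a),0],[0,0,1]])
def edge(n,im,d):
    c=arm.calibration(n);P=(cloud(d,c)-[.6345,-.075,0])@S;h=cv2.cvtColor(im,cv2.COLOR_BGR2HSV)
    m=(d>0)&(h[...,1]>60)&(h[...,0]<30)&(abs(P[...,2]-.142)<.009)&(abs(P[...,1])<.138)
    Q=P[m];r=[]
    for lo in np.arange(-.13,.12,.03):
        q=Q[(Q[:,1]>lo)&(Q[:,1]<lo+.03)]; r.append((round(lo+.015,3),*np.percentile(q[:,0],[2,98]).round(4)) if len(q)>20 else None)
    s=Q[Q[:,0]<np.median(Q[:,0])];e=Q[Q[:,0]<np.percentile(Q[:,0],70)]
    A=np.c_[e[:,:2],np.ones(len(e))];k=np.linalg.lstsq(A,e[:,2],rcond=None)[0]
    print(n,'z',np.median(e[:,2]).round(4),'tilt',k[:2].round(3),r)
import sys
if len(sys.argv)>1: fs=[(n,np.load(n+'0.npz')['im'],np.load(n+'0.npz')['d']) for n in("scene","side")]
else: fs=[(n,*arm.snapshot(n)) for n in("scene","side")]
for f in fs: edge(*f)
E
python3 b.py 0; python3 b.py
```

```text
scene z 0.1463 tilt [0.004 0.001] [(np.float64(-0.115), np.float64(-0.0886), np.float64(0.0964)), (np.float64(-0.085), np.float64(-0.0901), np.float64(0.0965)), (np.float64(-0.055), np.float64(-0.0907), np.float64(0.0966)), (np.float64(-0.025), np.float64(-1.4875), np.float64(0.0965)), (np.float64(0.005), np.float64(-0.0894), np.float64(0.0962)), (np.float64(0.035), np.float64(-0.0895), np.float64(0.0965)), (np.float64(0.065), np.float64(-0.0902), np.float64(0.0963)), (np.float64(0.095), np.float64(-0.0893), np.float64(0.0965)), (np.float64(0.125), np.float64(-0.0902), np.float64(0.0964))]
side z 0.146 tilt [-0.002 -0.006] [(np.float64(-0.115), np.float64(-0.086), np.float64(1.2699)), (np.float64(-0.085), np.float64(-0.087), np.float64(1.2786)), (np.float64(-0.055), np.float64(-0.0879), np.float64(1.2907)), (np.float64(-0.025), np.float64(-0.0872), np.float64(1.2981)), (np.float64(0.005), np.float64(-0.0881), np.float64(0.0222)), (np.float64(0.035), np.float64(-0.0877), np.float64(0.0276)), (np.float64(0.065), np.float64(-0.0881), np.float64(0.0197)), (np.float64(0.095), np.float64(-
[... 584 characters left out ...]
np.float64(-0.0809), np.float64(0.1052)), (np.float64(0.125), np.float64(-0.0818), np.float64(0.1046))]
side z 0.1459 tilt [-0.003 -0.004] [(np.float64(-0.115), np.float64(-0.0484), np.float64(1.2692)), (np.float64(-0.085), np.float64(-0.0589), np.float64(1.2839)), (np.float64(-0.055), np.float64(-0.0641), np.float64(1.2915)), (np.float64(-0.025), np.float64(-0.0669), np.float64(1.2968)), (np.float64(0.005), np.float64(-0.0727), np.float64(0.0307)), (np.float64(0.035), np.float64(-0.0764), np.float64(0.0363)), (np.float64(0.065), np.float64(-0.0788), np.float64(0.0285)), (np.float64(0.095), np.float64(-0.079), np.float64(0.0319)), (np.float64(0.125), np.float64(-0.0782), np.float64(0.0997))]
```

>>> {"method": "step_arm", "body": {"xyz": [[2, 0, 0.3], [3, 0, 0.4], [3, 0, 0.4], [3, 0, 0.4], [3, 0, 0.4], [3, 0, 0.4], [3, 0, 0.4], [3, 0, 0.4], [3, 0, 0.4], [3, 0, 0.4], [2, 0, 0.3], [2, 0, 0.3]], "delta_rot": [[0, 0, 0], [0, 0, 0], [0, 0, 0], [0, 0, 0], [0, 0, 0], [0, 0, 0], [0, 0, 0], [0, 0, 0], [0, 0, 0], [0, 0, 0], [0, 0, 0], [0, 0, 0]], "claw": [85, 85, 85, 85, 85, 85, 85, 85, 85, 85, 85, 85]}}

```text
t: 7.75
eef_pos: [0.5777, -0.0946, 0.0819]
tcp_rot: [[0.944, 0.303, 0.133], [0.3, -0.953, 0.042], [0.14, 0.0, -0.99]]
force: [-0.4, 0.3, -0.5]
finger_gap: 0.0852
grasp_force: 0.0
```

>>> {"method": "step_arm", "body": {"xyz": [[1, 0, 0.1], [1, 0, 0.1], [1, 0, 0.1], [1, 0, 0.1], [1, 0, 0.1], [1, 0, 0.1]], "delta_rot": [[0, 0, 0], [0, 0, 0], [0, 0, 0], [0, 0, 0], [0, 0, 0], [0, 0, 0]], "claw": [85, 85, 85, 85, 85, 85]}}

```text
t: 8.35
eef_pos: [0.583, -0.0928, 0.0821]
tcp_rot: [[0.944, 0.303, 0.133], [0.3, -0.953, 0.042], [0.139, 0.0, -0.99]]
force: [0.3, -0.1, -0.2]
finger_gap: 0.085
grasp_force: 0.0
```

```bash
python3 s.py; python3 b.py | grep scene
```

```text
t 8.35 stand tcp [-0.0544 -0.0013  0.0821] R in stand [[0.99, -0.0, 0.139], [-0.0, -1.0, -0.0], [0.139, 0.0, -0.99]] F [ 0.27 -0.16 -0.15] q [-15.  28. 112.   8.  33.  51.]
scene z 0.1374 tilt [-0.003 -0.   ] [(np.float64(-0.115), np.float64(-0.0398), np.float64(0.1441)), (np.float64(-0.085), np.float64(-0.0401), np.float64(0.145)), (np.float64(-0.055), np.float64(-1.6042), np.float64(0.1444)), (np.float64(-0.025), np.float64(-1.6009), np.float64(0.1451)), (np.float64(0.005), np.float64(-1.5181), np.float64(0.1446)), (np.float64(0.035), np.float64(-0.0697), np.float64(0.1439)), (np.float64(0.065), np.float64(-0.0408), np.float64(0.1437)), (np.float64(0.095), np.float64(-0.0418), np.float64(0.144)), (np.float64(0.125), np.float64(-0.0421), np.float64(0.1433))]
```

It has dropped: the underside is at about 0.121 and level, at the front end of the notch play. I'll nudge it a couple of mm more to centre it.

>>> {"method": "step_arm", "body": {"xyz": [[1, 0, 0.1], [1, 0, 0.1], [1, 0, 0.1], [0, 0, 0]], "delta_rot": [[0, 0, 0], [0, 0, 0], [0, 0, 0], [0, 0, 0]], "claw": [85, 85, 85, 85]}}

```text
t: 8.85
eef_pos: [0.5857, -0.0918, 0.0821]
tcp_rot: [[0.944, 0.303, 0.132], [0.3, -0.953, 0.042], [0.139, -0.0, -0.99]]
force: [-1.6, 0.3, -0.6]
finger_gap: 0.0851
grasp_force: 0.8
```

```bash
python3 s.py; python3 b.py | grep scene
```

```text
t 8.85 stand tcp [-0.0516 -0.0012  0.0821] R in stand [[0.99, 0.0, 0.139], [0.0, -1.0, 0.0], [0.139, -0.0, -0.99]] F [-1.38  0.8  -0.64] q [-15.  28. 112.   8.  33.  51.]
scene z 0.1373 tilt [-0.003  0.001] [(np.float64(-0.115), np.float64(-0.037), np.float64(0.1462)), (np.float64(-0.085), np.float64(-0.039), np.float64(0.1457)), (np.float64(-0.055), np.float64(-1.6057), np.float64(0.146)), (np.float64(-0.025), np.float64(-1.597), np.float64(0.1463)), (np.float64(0.005), np.float64(-1.628), np.float64(0.1464)), (np.float64(0.035), np.float64(-0.0411), np.float64(0.1465)), (np.float64(0.065), np.float64(-0.0389), np.float64(0.1461)), (np.float64(0.095), np.float64(-0.0397), np.float64(0.1462)), (np.float64(0.125), np.float64(-0.0397), np.float64(0.1459))]
```

Moved 1.8 mm, so it's near the middle of the notch play, level and square. Retreating now.

>>> {"method": "step_arm", "body": {"xyz": [[-5, 0, -0.7], [-10, 0, -1.4], [-15, 0, -2], [-20, 0, -3], [0, 0, -15], [3, 0, -25], [3, 0, -25], [3, 0, -25], [3, 0, -25], [0, 0, -25], [0, 0, 0], [0, 0, 0]], "delta_rot": [[0, 0, 0], [0, 0, 0], [0, 0, 0], [0, 0, 0], [0, 0, 0], [0, 0, 0], [0, 0, 0], [0, 0, 0], [0, 0, 0], [0, 0, 0], [0, 0, 0], [0, 0, 0]], "claw": [85, 85, 85, 85, 85, 85, 85, 85, 85, 85, 85, 85]}}

```text
t: 10.15
eef_pos: [0.5298, -0.1098, 0.2227]
tcp_rot: [[0.944, 0.303, 0.134], [0.3, -0.953, 0.042], [0.14, 0.001, -0.99]]
force: [-0.5, -1.0, 0.3]
finger_gap: 0.0848
grasp_force: 0.0
```

```bash
python3 s.py; python3 b.py; python3 -c "
from h import *
im,d,c=pts('scene');cv2.imwrite('pics/scene2.png',cv2.resize(im[140:350,90:420],None,fx=2.4,fy=2.4))"
```

```text
t 10.15 stand tcp [-0.1104 -0.0014  0.2227] R in stand [[0.99, -0.0, 0.14], [-0.0, -1.0, -0.001], [0.14, 0.001, -0.99]] F [-0.72 -0.78  0.28] q [-18.  14. 110.   6.  50.  50.]
scene z 0.1373 tilt [-0.003  0.   ] [(np.float64(-0.115), np.float64(-0.0376), np.float64(0.1455)), (np.float64(-0.085), np.float64(-0.0387), np.float64(0.1462)), (np.float64(-0.055), np.float64(-1.6053), np.float64(0.1465)), (np.float64(-0.025), np.float64(-1.5969), np.float64(0.1459)), (np.float64(0.005), np.float64(-0.0409), np.float64(0.1461)), (np.float64(0.035), np.float64(-0.0413), np.float64(0.1458)), (np.float64(0.065), np.float64(-0.0386), np.float64(0.1461)), (np.float64(0.095), np.float64(-0.039), np.float64(0.1456)), (np.float64(0.125), np.float64(-0.0399), np.float64(0.1462))]
side z 0.1371 tilt [-0.001 -0.001] [(np.float64(-0.115), np.float64(-0.0357), np.float64(1.2726)), (np.float64(-0.085), np.float64(-0.0375), np.float64(1.2809)), (np.float64(-0.055), np.float64(-0.036), np.float64(1.2909)), (np.float64(-0.025), np.float64(-0.0376), np.float64(1.2963)), (np.float64(0.005), np.float64(-0.0375), np.float64(0.0719)), (np.float64(0.035), np.float64(-0.0367), np.float64(0.0795)), (np.float64(0.065), np.float64(-0.0372), np.float64(0.0711)), (np.float64(0.095), np.float64(-0.0362), np.float64(0.1366)), (np.float64(0.125), np.float64(-0.0352), np.float64(0.1404))]
```

View pics/scene2.png

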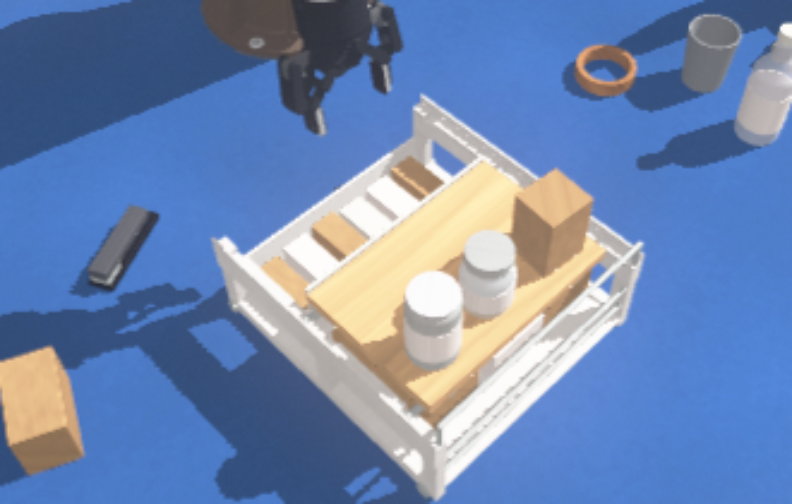

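The final view shows the shelf home with the goods upright at (433,320), (488,272) and (552,220). The gripper is clear at (330,80).

```bash
python3 -c "
from cell import arm
print(arm.sign_off())"
```

```text
the job is handed in; nothing more can be done
None
```

The shelf is home: both cross bars have dropped into the rear notches, it measures level and square, and the three goods are still upright. The arm is clear of everything and the job is handed in; the hand-in gave no verdict.

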